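Prise open the charger's cover and set its dial

ROBOT

A 6-joint arm with a two-finger parallel gripper is mounted at the origin on the work surface. World frame = base frame: x ahead of the robot, y to its left, z up, the work surface at z = 0. Lengths are in m, angles in rad, forces in N, time in s.
With the tool pointing down it reaches from about 0.375 to 0.9 m from the base axis. Payload 3.1 kg.
Tool frame: the origin (TCP) lies at the very end of the fingers, on their centre line; the grasp point (between the pads) lies 19 mm behind it; z points along the fingers, y is the line along which they close (so a half turn about z gives the same grasp; the last joint's range is limited). The gripper opens to 85 mm and grips with 20 to 120 N. Pads are 22 mm wide; open, the fingers measure 114 mm over their backs; the gripper's body (76 mm by 85 mm) begins 54 mm behind the grasp point. The pads swing forward as they close: fully open they stand 13 mm farther back than shut.
Start: joints at [-1.52, 0.527, 1.433, -0, 1.181, -0.178], TCP at [0.142, -0.609, 0.205] pointing down, gripper open.
Joint ranges: [-3.08, 3.08], [-0.75, 2.2], [0.22, 2.44], [-1.43, 4.57], [0, 2.65], [-2.85, 2.85]. Speed limits (rad/s): [2.79, 2.79, 3.14, 3.14, 3.14, 3.14].

INTERFACE

Orientations are given as a unit quaternion [x, y, z, w].
In Python, from station import manip, vision gives the robot as it stands.
- The arm moves only by the tool drive_tool, never from a script. Its argument "deltas" is a list that holds one entry, the list of rows, each a list of 4 numbers: the shift along the tool's x, y, z in mm, then the turn about the tool's z in rad. A call has 1 to 5 rows; each row is the pose to reach, as a shift and turn from the pose commanded when the call began, along the tool's axes at that moment; what a row does not reach only later rows make up. A row lasts 1/12 s, in which the tool goes at most 41.7 mm and 7.16 degrees, less where a joint would pass 70% of its speed; a pose out of reach is approached as far as the arm can. A call with a gripper value outside its range is refused whole. "jaw" is the finger opening in mm, from 0 to 85.4, set as the call begins (left out, the last holds). The fingers move at their own pace and stop on an object; "force" is the grip in N (left out, the last holds). Time passes only in rows, so rows that repeat a pose let the fingers close. It gives the time, the measured TCP pose, the force, the opening and the grip force at its end, in the units of the state.
- manip.sense(): the state, without advancing time (a new reading comes with each control period).
- vision.snapshot(name): name is "scene" or "top"; returns the picture (420x560x3 uint8, red, green, blue); there is no depth.
- vision.camera_model(name): a dict with "camera_matrix" (3x3 intrinsics, pixels), "rvec" (rotation vector, rad) and "tvec" (3), from world to camera coordinates, as OpenCV has them. Camera axes: x right, y down, z forward; pixel columns grow to the right and rows downward; lengths in m; the calibration is good to about 2 mm. A picture is of the moment at which its call begins. camera_model takes no time and is no camera call.
- manip.sign_off(): hands the job in; it is judged then, once.
The state is a dict: "t": time; "q": joint angles; "qd": joint speeds; "tau": joint torques, N m; "tcp_pos": TCP position; "tool_rot": TCP orientation; "force": force on the tool from outside, world axes, zero at the start; "ft_torque": the same for the moment, N m; "finger_gap": opening from 0.0 (shut) to 1.0 (fully open); "gripper_force": force on a finger pad.
Only numpy, scipy, OpenCV 4.12 (cv2) and the standard library are available. Lean on these libraries where they do the work, as an engineer would, in place of code of your own. Each camera call takes 0.05 s, during which the arm holds its last target. There are 200 camera calls.

TASK

Take the flat pry blade from the rubber mat, slip its tip into the notch under the front edge of the charger's black cover and lever the cover up with it, keeping the gripper off the cover until it stands a finger's width ajar. Swing the cover back past upright so that it stays open, then turn the dial underneath until its pointer stands at the fourth mark (counted clockwise from the shortest). Leave the blade lying flat on the mat, and do not push the screwdriver or the drill-bit case about.

Things in the scene. Friction and masses are not known exactly. Their poses are not given: they have to be found in the camera images.
- charger: Fixed grey bench charger, 150 x 150 mm, 70 mm high without its cover, with a battery dock (70 mm wide, 74 mm high) along its -y side. Origin: centre of the underside of the square part; x points from its front to the hinge side, z up. Its top is an open compartment (x -67 to +63, y -68 to +68 mm, floor 40 mm above the table) with walls to 70 mm.
- notch (a point): Middle of the mouth of the notch in the front wall (8 mm thick): 75 mm in front of the charger's origin, 65.5 mm high, mid-way in the 9 mm gap between the notch's floor (61 mm) and the shut cover's underside (70 mm). The notch is 60 mm wide; outside it a sill 84 mm wide sticks out 20 mm, its top also at 61 mm. Axes as the charger's.
- cover_hinge (a point): Middle of the cover's hinge axis, which runs along the charger's y: 65 mm behind the charger's origin, 70 mm high.
- cover (a joint): Hinge of the black cover, a plate 138 x 140 x 6 mm that reaches from the hinge to the front and lies on the walls: 0 shut, growing as it opens upward and backward, 1.57 upright, 1.9 at its stop. A stiff hinge: about 3 N at the front edge moves it, and it stays where it is left.
- cover_edge (a point): Middle of the cover's free front edge, on its underside, 138 mm from the hinge.
- dial (a joint): Angle of the dial, a round ribbed black collar, 40 mm in diameter and 21 mm high, on the compartment's floor: 0 at the first mark, growing clockwise seen from above, 0.6 rad from mark to mark, 1.8 at the fourth, 3.0 at the sixth and last; light friction, stays where it is left.
- dial_top (a point): Centre of the dial's top face, 62 mm above the table, 8 mm in front of the charger's origin. Its axes turn with the dial.
- dial_pointer (a point): Outer end of the white pointer line on the dial's top, 20 mm from the dial's axis.
- mark4 (a point): The fourth mark on the plate round the dial, 34 mm from the dial's axis. Six black radial bars, 7 to 16 mm long, each longer than the last going clockwise; the shortest is the first.
- blade: Loose pry blade, 180 mm long, 0.1 kg, lying flat: wooden handle 24 mm wide, 20 mm high (x -80 to 0 mm), steel neck 20 mm wide, 16 mm high to x = +20, then a flat steel blade 18 mm wide, 2.5 mm thick to x = +95, level with its underside. Origin: on the underside near its balance point, at the handle's front end; x points to the tip.
- blade_tip (a point): Middle of the blade's tip end, 95 mm from the blade's origin, 1.25 mm above its underside.
- mat: Fixed black rubber mat, 300 (x) x 180 (y) x 3 mm. Origin: centre of its underside.
- screwdriver: Loose screwdriver with a thick grey handle and thin round shaft, 190 mm long, lying on the mat beside the blade; not needed.
- bitcase: Loose flat dark drill-bit case, 110 x 65 x 20 mm, on the table between mat and charger; not needed.
Mind the look-alikes: they are no part of the job. Leave any blue or red look-alike of the blade alone.

How it is judged:
On the way, in this order (a step that is already met when the one before it is completed fails the run):
1. the blade lifts the cover ajar (more than 0.1 rad, with the blade bearing on it) (value of joint cover above 0.1 rad and contact force between blade and cover_c0 above 0.2 N), for 0.06 s.
2. the cover is swung back past upright (value of joint cover above 1.55 rad), for 0.1 s.
At the end, for the whole second after the job is handed in: The cover stands open past upright (beyond 1.55 rad), the dial's pointer is within 0.18 rad of the fourth mark, and the blade lies flat and still on the mat with its balance point over the mat (value of joint cover above 1.55 rad and value of joint dial between 1.62 and 1.98 rad and x of blade in the frame of mat between -0.15 and 0.15 m and y of blade in the frame of mat between -0.09 and 0.09 m and z of blade in the frame of mat below 0.009 m and angle between blade's own z axis and vertical below 0.12 rad and linear speed of blade below 0.02 m/s); the robot touches nothing.
It fails at once if the gripper or arm bears on the cover (over 1 N) before it is ajar (0.1 rad) (value of joint cover below 0.1 rad and contact force between any of the fingers, the arm and cover_c0 above 1 N).
It fails at once if the screwdriver or the drill-bit case is pushed more than 30 mm from its place (distance of any of screwdriver, bitcase from where it was at the start of the episode above 0.03 m).
It also fails if it takes over 66 s, if anything falls off the work surface, if the arm or the gripper's body presses on something with over 40 N, if the wrist force passes 120 N, or if a joint passes its speed limit or range.

## Working session

There is one attempt and no reset: what is moved stays moved. The work goes in short steps, Python scripts to look and compute and a tool call to move; the robot and the scene stay as the last step left them, time stands still between calls to the robot, and variables do not carry over. Pictures are saved under pics/ and viewed, at most 10 in all, crops included, and the job is handed in when it is done.

Besides the shell and the picture viewer there is one more tool, called after "Emit:" by a JSON object that holds its "fn" and its "kwargs", one argument or row to a line. drive_tool: Moves the arm, as the interface text tells. Its arguments: {"type":"object","properties":{"deltas":{"type":"array"},"jaw":{"type":"number"},"force":{"type":"number"}},"required":["deltas"]}

```bash
mkdir -p pics; cat > h.py <<'E'
import numpy as np, cv2
from station import manip, vision
def cam(n):
    m=vision.camera_model(n); K=np.array(m["camera_matrix"],float); R=cv2.Rodrigues(np.array(m["rvec"],float))[0]; t=np.array(m["tvec"],float).ravel()
    return K,R,t
def ray(n,uv,z):
    K,R,t=cam(n); c=-R.T@t; d=R.T@np.linalg.inv(K)@np.array([uv[0],uv[1],1.]); return c+d*(z-c[2])/d[2]
def proj(n,p):
    K,R,t=cam(n); q=K@(R@np.array(p,float)+t); return q[:2]/q[2]
def snap(n,f):
    im=vision.snapshot(n)[:,:,::-1].copy(); cv2.imwrite(f"pics/{f}.png",im); return im
E
python3 - <<'E'
from h import *
a=snap("scene","s0");b=snap("top","t0")
for n in("scene","top"):
    K,R,t=cam(n);print(n,K.round(1).tolist(),(-R.T@t).round(3),R[2].round(2))
s=manip.sense();print(s["t"],s["tool_rot"],s["tcp_pos"])
E
```

```text
scene [[506.9, 0.0, 279.8], [0.0, 506.9, 209.7], [0.0, 0.0, 1.0]] [1.055 0.452 1.042] [-0.47 -0.49 -0.73]
top [[439.5, 0.0, 281.1], [0.0, 439.5, 214.5], [0.0, 0.0, 1.0]] [ 0.149 -0.188  1.516] [ 0.2  -0.01 -0.98]
0.1 [ 9.93406768e-01  1.14638839e-01  7.39163952e-05 -9.60933638e-04] [ 0.14236883 -0.60787069  0.20443867]
```

View pics/s0.png

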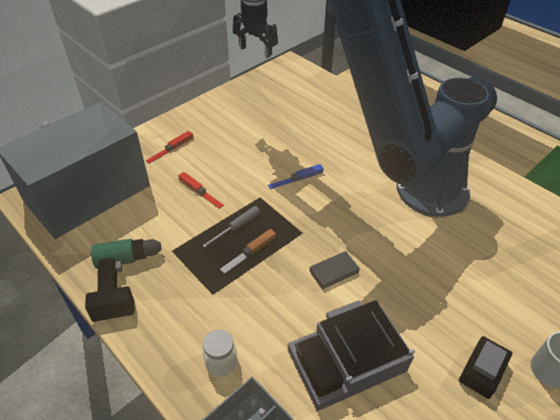

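View pics/t0.png

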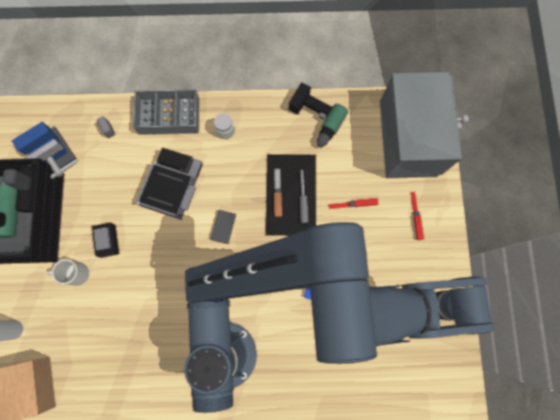

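The scene view shows the wooden-handled blade on the mat at about (250,250), with the grey screwdriver at (232,226). The bit case is at (334,270) and the charger at (355,345). Other candidates are red tools at (170,147) and (200,190) and a blue one at (297,177), all off the mat. The wooden one fits the description, and I'll confirm it in a crop.

```bash
python3 - <<'E'
from h import *
a=cv2.imread("pics/s0.png");b=cv2.imread("pics/t0.png")
r=lambda i,x,y,w,h,W,H:cv2.resize(i[y:y+h,x:x+w],(W,H),interpolation=cv2.INTER_CUBIC)
c=np.vstack([np.hstack([r(a,170,190,140,105,400,300),r(a,280,290,140,105,400,300)]),np.hstack([r(b,240,145,120,90,400,300),r(b,120,145,120,90,400,300)])])
cv2.imwrite("pics/c0.png",c)
hsv=cv2.cvtColor(b,cv2.COLOR_BGR2HSV)
# mat in top: dark
for n,im,box in(("top",b,(262,150,60,90)),("scene",a,(170,190,140,105))):
    x,y,w,h=box; g=cv2.cvtColor(im,cv2.COLOR_BGR2HSV)[y:y+h,x:x+w]; 
    sub=im[y:y+h,x:x+w].astype(int)
    ora=((sub[:,:,2]-sub[:,:,0]>50)&(sub[:,:,2]>80)&(g[:,:,1]>120)).astype(np.uint8)
    ste=((sub.min(2)>110)&(g[:,:,1]<60)).astype(np.uint8)
    for nm,m,z in(("handle",ora,.023),("steel",ste,.0055)):
        cs,_=cv2.findContours(m,0,2)
        for q in cs:
            if cv2.contourArea(q)<15: continue
            R=cv2.minAreaRect(q); bp=cv2.boxPoints(R)+[x,y]
            print(n,nm,cv2.contourArea(q),[ (p.round(1).tolist(),ray(n,p,z)[:2].round(3).tolist()) for p in bp])
    
E
```

```text
top handle 153.0 [([274.0, 193.0], [0.537, -0.178]), ([281.0, 193.0], [0.537, -0.202]), ([281.0, 216.0], [0.454, -0.2]), ([274.0, 216.0], [0.455, -0.176])]
top steel 98.0 [([300.7, 171.0], [0.62, -0.275]), ([304.7, 170.9], [0.62, -0.29]), ([306.5, 221.0], [0.438, -0.289]), ([302.5, 221.1], [0.437, -0.275])]
top steel 74.5 [([275.0, 169.0], [0.63, -0.183]), ([279.0, 169.0], [0.63, -0.198]), ([279.0, 188.0], [0.56, -0.196]), ([275.0, 188.0], [0.56, -0.182])]
scene handle 198.5 [([246.1, 244.7], [0.545, -0.201]), ([270.8, 227.4], [0.458, -0.201]), ([275.4, 233.9], [0.465, -0.176]), ([250.7, 251.2], [0.55, -0.177])]
scene handle 112.5 [([200.8, 195.2], [0.52, -0.424]), ([204.3, 190.4], [0.501, -0.432]), ([223.5, 204.3], [0.496, -0.353]), ([220.0, 209.2], [0.515, -0.345])]
scene steel 143.5 [([219.6, 268.4], [0.635, -0.2]), ([242.4, 252.3], [0.559, -0.2]), ([245.9, 257.3], [0.563, -0.181]), ([223.1, 273.4], [0.638, -0.182])]
scene steel 28.0 [([202.8, 244.8], [0.618, -0.29]), ([229.5, 226.2], [0.526, -0.292]), ([230.4, 227.6], [0.528, -0.286]), ([203.8, 246.1], [0.62, -0.285])]
scene steel 39.5 [([230.4, 222.1], [0.515, -0.302]), ([254.8, 205.8], [0.426, -0.302]), ([256.2, 207.8], [0.428, -0.293]), ([231.8, 224.2], [0.517, -0.293])]
```

View pics/c0.png

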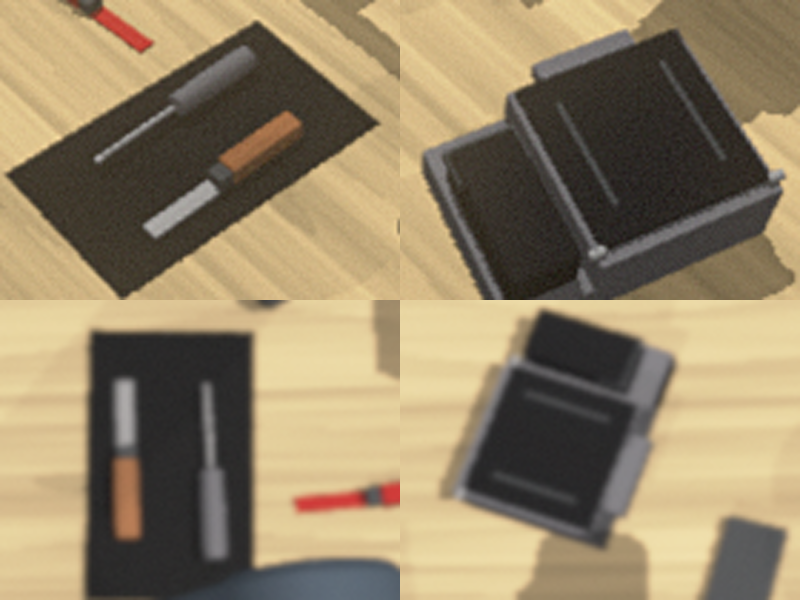

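The crops confirm it: the wooden blade lies along +x on the mat with its tip away from the robot, and the screwdriver is beside it. The charger's sill faces the bit case. Next I'll measure the cover pose.

```bash
python3 - <<'E'
from h import *
for n,box,c in(("top",(120,145,90,80),(166,189)),("scene",(280,290,140,115),(365,337))):
    im=cv2.imread("pics/"+{"top":"t0","scene":"s0"}[n]+".png");x,y,w,h=box
    big=cv2.resize(im[y:y+h,x:x+w],None,fx=4,fy=4,interpolation=cv2.INTER_CUBIC)
    for th in(50,60,70):
        m=(big.max(2)<th).astype(np.uint8); m=cv2.morphologyEx(m,cv2.MORPH_CLOSE,np.ones((13,13)));m=cv2.morphologyEx(m,cv2.MORPH_OPEN,np.ones((15,15)))
        k,l,st,ce=cv2.connectedComponentsWithStats(m)
        i=l[(c[1]-y)*4,(c[0]-x)*4]; mm=(l==i).astype(np.uint8)
        q=max(cv2.findContours(mm,0,2)[0],key=cv2.contourArea)
        pts=(q[:,0]+.5)/4-.5+[x,y]
        P=np.array([ray(n,p,.076)[:2] for p in pts],np.float32)*1000
        R=cv2.minAreaRect(P);print(n,th,i,st[i][4]/16,R)
# bit case top pixel
print(ray("top",(223,226),.02))
E
```

```text
top 50 2 1393.1875 ((548.1228637695312, 191.36990356445312), (129.221435546875, 130.7813262939453), 69.95918273925781)
top 60 1 1999.1875 ((579.1251220703125, 180.01513671875), (132.89573669433594, 199.37576293945312), 70.10038757324219)
top 70 1 2099.625 ((578.473388671875, 179.50967407226562), (137.63795471191406, 201.2214813232422), 70.50273895263672)
scene 50 1 3118.6875 ((555.7434692382812, 192.35670471191406), (135.07608032226562, 139.06724548339844), 70.61296844482422)
scene 60 1 3816.625 ((555.6924438476562, 191.548828125), (138.62460327148438, 141.83642578125), 69.85810852050781)
scene 70 1 6871.9375 ((601.1385498046875, 190.90151977539062), (172.3954620361328, 230.5677032470703), 70.35928344726562)
[0.42508748 0.00142259 0.02      ]
```

Emit:
{"fn": "drive_tool", "kwargs": {
  "deltas": [
    [[41, 5, 0, 0.12], [82, 10, 0, 0.23], [123, 20, 0, 0.23], [160, 30, 0, 0.23], [200, 40, 0, 0.23]]
  ],
  "jaw": 50
}}

```text
t: 0.52
tcp_pos: [0.3476, -0.6014, 0.2048]
tool_rot: [1.0, -0.0, -0.0, -0.0]
force: [0.1, -0.6, -1.2]
finger_gap: 0.583
gripper_force: 0.0
```

Emit:
{"fn": "drive_tool", "kwargs": {
  "deltas": [
    [[15, -36, 0, 0], [30, -72, 0, 0], [45, -108, 0, 0], [60, -144, 0, 0], [75, -180, 0, 0]]
  ]
}}

```text
t: 0.93
tcp_pos: [0.4216, -0.4198, 0.2046]
tool_rot: [1.0, -0.0, -0.0, -0.001]
force: [0.7, -0.5, -0.2]
finger_gap: 0.586
gripper_force: 0.0
```

Emit:
{"fn": "drive_tool", "kwargs": {
  "deltas": [
    [[15, -36, 0, 0], [30, -72, 0, 0], [45, -108, 0, 0], [60, -144, 0, 0], [75, -180, 0, 0]]
  ]
}}

```text
t: 1.35
tcp_pos: [0.4964, -0.2399, 0.205]
tool_rot: [1.0, -0.0, -0.0, -0.0]
force: [-0.3, -0.0, 0.0]
finger_gap: 0.584
gripper_force: 0.0
```

Emit:
{"fn": "drive_tool", "kwargs": {
  "deltas": [
    [[14, -26, 20, 0], [28, -52, 50, 0], [28, -52, 90, 0], [28, -52, 120, 0], [28, -52, 130, 0]]
  ]
}}

```text
t: 1.77
tcp_pos: [0.5214, -0.1872, 0.071]
tool_rot: [1.0, 0.001, -0.004, -0.002]
force: [0.2, 0.5, 0.4]
finger_gap: 0.589
gripper_force: 0.0
```

```bash
python3 - <<'E'
from h import *
a=snap("scene","s1");b=snap("top","t1");s=manip.sense();print(s["t"],s["tcp_pos"],s["q"])
r=lambda i,x,y,w,h,W,H:cv2.resize(i[y:y+h,x:x+w],(W,H),interpolation=cv2.INTER_CUBIC)
cv2.imwrite("pics/c1.png",np.hstack([r(a,180,170,120,120,400,400),r(b,230,140,120,120,400,400)]))
E
```

```text
1.8667 [ 0.52271857 -0.18901869  0.07321468] [-5.48001419e-01  6.26488988e-01  1.71447659e+00 -5.60549299e-05
  8.06243601e-01  1.02299311e+00]
```

View pics/c1.png

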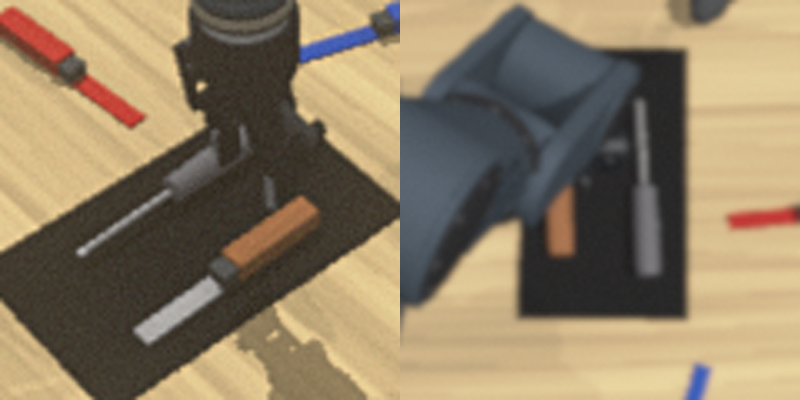

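The scene crop shows the open fingers above the handle at (270,200), with the blade, screwdriver and red and blue look-alikes undisturbed. Descending to grasp.

Emit:
{"fn": "drive_tool", "kwargs": {
  "deltas": [
    [[3, 0, 25, 0], [3, 0, 45, 0], [3, 0, 60, 0], [3, 0, 67, 0], [3, 0, 67, 0]]
  ]
}}

```text
t: 2.28
tcp_pos: [0.5275, -0.1907, 0.0085]
tool_rot: [1.0, -0.001, 0.0, 0.0]
force: [0.8, -0.2, 0.4]
finger_gap: 0.587
gripper_force: 0.0
```

Emit:
{"fn": "drive_tool", "kwargs": {
  "deltas": [
    [[0, 0, 0, 0], [0, 0, 0, 0], [0, 0, 0, 0], [0, 0, 0, 0], [0, 0, 0, 0]]
  ],
  "jaw": 5,
  "force": 110
}}

```text
t: 2.7
tcp_pos: [0.5278, -0.1902, 0.0091]
tool_rot: [1.0, -0.0, 0.001, 0.0]
force: [0.3, -0.2, 0.1]
finger_gap: 0.062
gripper_force: 0.0
```

Emit:
{"fn": "drive_tool", "kwargs": {
  "deltas": [
    [[0, 0, 0, 0], [0, 0, 0, 0], [0, 0, 0, 0]]
  ]
}}

```text
t: 2.95
tcp_pos: [0.5273, -0.1899, 0.0084]
tool_rot: [1.0, -0.0, 0.0, 0.0]
force: [0.9, -0.6, -0.8]
finger_gap: 0.06
gripper_force: 0.0
```

The fingers closed on nothing, so I need to look.

```bash
python3 - <<'E'
from h import *
a=snap("scene","s2");b=snap("top","t2");s=manip.sense();print(s)
r=lambda i,x,y,w,h,W,H:cv2.resize(i[y:y+h,x:x+w],(W,H),interpolation=cv2.INTER_CUBIC)
A=r(a,180,170,120,120,400,400)
cv2.imwrite("pics/c2.png",np.hstack([A,r(b,230,140,120,120,400,400)]))
for p in(s["tcp_pos"],):print(proj("scene",p),proj("top",p))
E
```

```text
{'t': 3.05, 'q': array([-5.45110577e-01,  7.38621341e-01,  1.73373087e+00,  2.09474279e-05,
        6.69362717e-01,  1.02588024e+00]), 'qd': array([ 0.00079786, -0.00027576, -0.00081381, -0.00241237,  0.00129351,
       -0.00306332]), 'tau': array([ 3.12899174e-03, -4.39264762e+01, -8.58985305e+00, -6.35562787e-05,
        8.31048346e-04, -2.71775242e-06]), 'tcp_pos': array([ 0.52729995, -0.18993475,  0.00827155]), 'tool_rot': array([ 9.99999993e-01, -1.05458117e-04, -4.89112389e-05, -3.72524428e-05]), 'force': array([-0.59469585, -0.80516279, -0.0379597 ]), 'ft_torque': array([0.0293129 , 0.04029789, 0.01777487]), 'gripper_force': 0.0, 'finger_gap': 0.0626108880436552}
[254.23369004 247.19396147] [277.59161068 196.66330689]
```

View pics/c2.png

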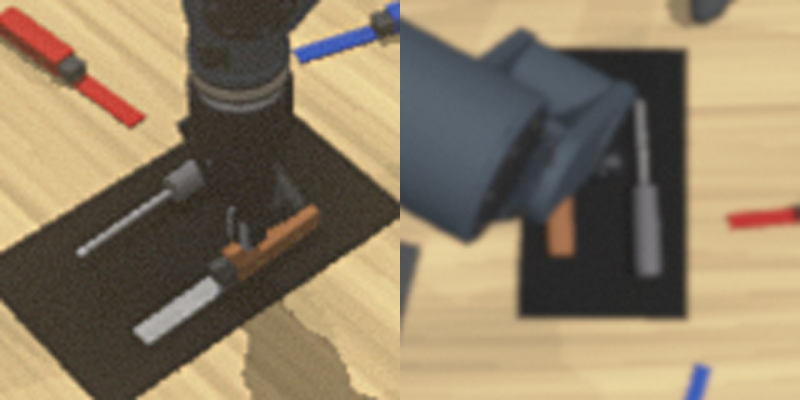

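```bash
python3 - <<'E'
from h import *
a=cv2.imread("pics/s2.png")
A=cv2.resize(a[205:280,210:310],None,fx=8,fy=8,interpolation=cv2.INTER_LANCZOS4)
A=np.clip(A.astype(float)*1.8+10,0,255).astype(np.uint8)
cv2.imwrite("pics/c3.png",A)
E
```

```text
(no output)
```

View pics/c3.png

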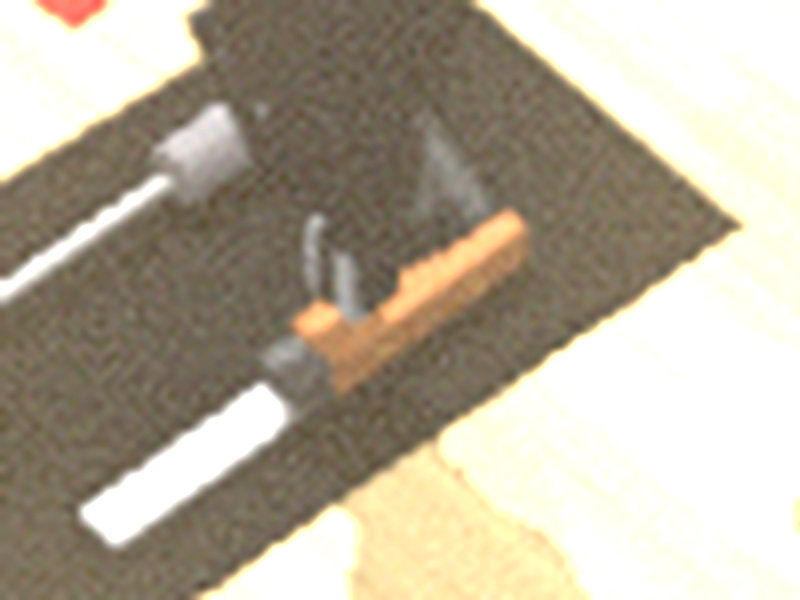

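The crop shows the fingers closed at the handle's top at (350,300), with no contact force, so the tips seem to be higher than reported. I'll open and probe downward in small steps while watching the force.

Emit:
{"fn": "drive_tool", "kwargs": {
  "deltas": [
    [[0, 0, 0, 0], [0, 0, 0, 0], [0, 0, 0, 0], [0, 0, 0, 0], [0, 0, 0, 0]]
  ],
  "jaw": 45,
  "force": 60
}}

```text
t: 3.47
tcp_pos: [0.5273, -0.19, 0.0083]
tool_rot: [1.0, -0.0, -0.0, -0.0]
force: [0.3, 0.3, -0.2]
finger_gap: 0.526
gripper_force: 0.0
```

Emit:
{"fn": "drive_tool", "kwargs": {
  "deltas": [
    [[0, 0, 2, 0], [0, 0, 4, 0], [0, 0, 4, 0]]
  ]
}}

```text
t: 3.72
tcp_pos: [0.527, -0.1898, 0.0039]
tool_rot: [1.0, -0.0, -0.0, -0.0]
force: [-0.9, -0.6, 0.4]
finger_gap: 0.526
gripper_force: 0.0
```

Emit:
{"fn": "drive_tool", "kwargs": {
  "deltas": [
    [[0, 0, 2, 0], [0, 0, 4, 0], [0, 0, 4, 0]]
  ]
}}

```text
t: 3.97
tcp_pos: [0.527, -0.1898, -0.0002]
tool_rot: [1.0, -0.0, -0.0, -0.0]
force: [-0.5, 0.6, -0.5]
finger_gap: 0.525
gripper_force: 0.0
```

Emit:
{"fn": "drive_tool", "kwargs": {
  "deltas": [
    [[0, 0, 0, 0], [0, 0, 0, 0], [0, 0, 0, 0], [0, 0, 0, 0], [0, 0, 0, 0]]
  ],
  "jaw": 15,
  "force": 40
}}

```text
t: 4.38
tcp_pos: [0.5274, -0.19, 0.0004]
tool_rot: [1.0, -0.0, 0.0, 0.0]
force: [0.0, 0.2, -0.2]
finger_gap: 0.181
gripper_force: 0.0
```

No contact even at a reported z of 0. With the jaw nearly shut, I'll lower gently until the tips touch the handle's top, which is at 23 mm, to calibrate the offset.

Emit:
{"fn": "drive_tool", "kwargs": {
  "deltas": [
    [[0, 0, 1.5, 0], [0, 0, 3, 0], [0, 0, 3, 0]]
  ]
}}

```text
t: 4.63
tcp_pos: [0.5274, -0.19, -0.0026]
tool_rot: [1.0, -0.0, 0.0, 0.0]
force: [-0.2, -0.5, 1.0]
finger_gap: 0.176
gripper_force: 0.8
```

```bash
python3 - <<'E'
from h import *
a=snap("scene","s3");s=manip.sense();print(s["force"],s["tcp_pos"])
A=cv2.resize(a[205:265,220:300],None,fx=10,fy=10,interpolation=cv2.INTER_LANCZOS4)
A=np.clip(A.astype(float)*2.2+10,0,255).astype(np.uint8)
p=np.array(s["tcp_pos"])
for dz,c in((0,(0,0,255)),(.025,(0,255,0)),(.05,(255,0,0))):
    u=proj("scene",p+[0,0,dz]); u=((u-[220,205]+.5)*10).astype(int);print(u); cv2.drawMarker(A,tuple(map(int,u)),c,0,12,2)
cv2.imwrite("pics/c4.png",A)
E
```

```text
[-0.2975241   0.47616275  0.80819135] [ 0.5274366  -0.19000443 -0.00260739]
[348 453]
[345 392]
[342 330]
```

View pics/c4.png

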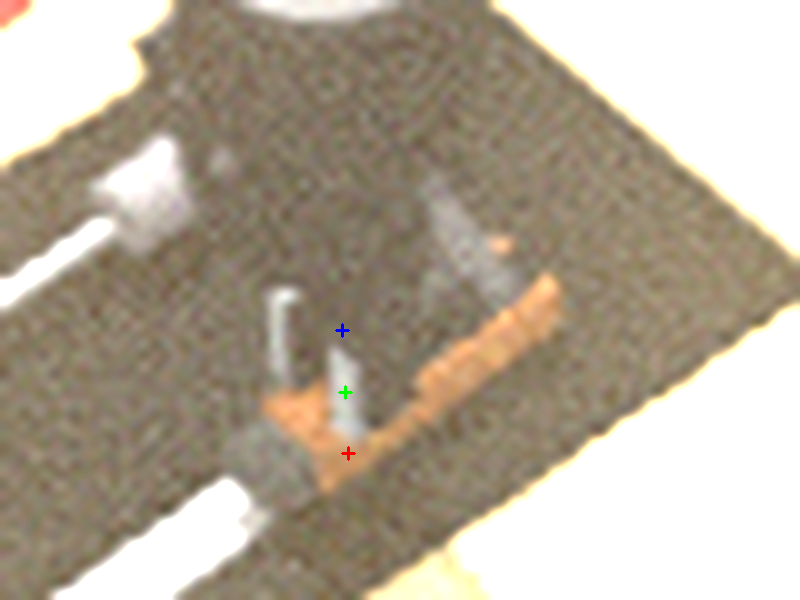

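The picture shows the tips at (347,437) resting on the handle's top, about 25 mm above the reported TCP (red cross). The reported z is therefore about 25 mm low, while x and y agree. I'll open and go lower.

Emit:
{"fn": "drive_tool", "kwargs": {
  "deltas": [
    [[0, 0, -8, 0], [0, 0, -8, 0], [0, 0, -8, 0], [0, 0, -8, 0], [0, 0, -8, 0]]
  ],
  "jaw": 45
}}

```text
t: 5.1
tcp_pos: [0.5273, -0.1899, 0.0053]
tool_rot: [1.0, -0.0, -0.0, -0.0]
force: [0.7, -0.4, 0.4]
finger_gap: 0.528
gripper_force: 0.0
```

Emit:
{"fn": "drive_tool", "kwargs": {
  "deltas": [
    [[0, 0, 8, 0], [0, 0, 16, 0], [0, 0, 20, 0], [0, 0, 24, 0], [0, 0, 24, 0]]
  ]
}}

```text
t: 5.52
tcp_pos: [0.5265, -0.1895, -0.0201]
tool_rot: [1.0, -0.0, -0.001, -0.001]
force: [-0.3, -0.2, -0.7]
finger_gap: 0.528
gripper_force: 0.0
```

Emit:
{"fn": "drive_tool", "kwargs": {
  "deltas": [
    [[0, 0, 0, 0], [0, 0, 0, 0], [0, 0, 0, 0], [0, 0, 0, 0], [0, 0, 0, 0]]
  ],
  "jaw": 10,
  "force": 60
}}

```text
t: 5.93
tcp_pos: [0.5274, -0.19, -0.0185]
tool_rot: [1.0, -0.0, 0.0, 0.0]
force: [0.2, 0.5, 0.4]
finger_gap: 0.266
gripper_force: 60.3
```

Gripped: the gap fits the handle and the grip force is 60 N. Lifting firmly and moving in front of the notch.

Emit:
{"fn": "drive_tool", "kwargs": {
  "deltas": [
    [[0, 0, 0, 0], [0, 0, 0, 0], [0, 0, -20, 0], [0, 0, -50, 0], [0, 0, -80, 0]]
  ],
  "force": 110
}}

```text
t: 6.35
tcp_pos: [0.526, -0.1892, 0.0609]
tool_rot: [1.0, -0.0, -0.002, -0.001]
force: [0.4, -0.2, -2.1]
finger_gap: 0.251
gripper_force: 108.1
```

Emit:
{"fn": "drive_tool", "kwargs": {
  "deltas": [
    [[-8, -36, -20, -0.1], [-16, -72, -20, -0.22], [-24, -108, -20, -0.34], [-32, -144, -20, -0.46], [-40, -180, -20, -0.58]]
  ]
}}

```text
t: 6.77
tcp_pos: [0.4865, -0.0086, 0.0815]
tool_rot: [0.958, 0.288, -0.0, -0.0]
force: [0.7, 0.3, -1.6]
finger_gap: 0.252
gripper_force: 108.3
```

```bash
python3 - <<'E'
from h import *
s=manip.sense();r=s["tool_rot"];print(s["t"],s["tcp_pos"],s["finger_gap"],2*np.arctan2(r[1],r[0]),s["q"],s["force"])
E
```

```text
6.7667 [ 0.48646033 -0.00855807  0.08145507] 0.25222699372703977 0.584813030117039 [-2.47817401e-01  5.47783539e-01  1.88728670e+00  1.26779606e-04
  7.06620231e-01  7.38069468e-01] [ 0.71783479  0.29817771 -1.60148637]
```

Emit:
{"fn": "drive_tool", "kwargs": {
  "deltas": [
    [[0, 0, 0, -0.12], [0, 0, 0, -0.24], [0, 0, 0, -0.36], [0, 0, 0, -0.48], [0, 0, 0, -0.6]]
  ]
}}

```text
t: 7.18
tcp_pos: [0.487, -0.0096, 0.0811]
tool_rot: [0.829, 0.559, -0.0, -0.0]
force: [0.1, -0.3, -0.8]
finger_gap: 0.245
gripper_force: 108.4
```

Emit:
{"fn": "drive_tool", "kwargs": {
  "deltas": [
    [[0, 0, 0, -0.043], [0, 0, 0, -0.043], [0, 0, 0, -0.043]]
  ]
}}

```text
t: 7.43
tcp_pos: [0.4871, -0.0099, 0.0812]
tool_rot: [0.819, 0.573, -0.0, -0.0]
force: [-0.8, -0.4, -1.2]
finger_gap: 0.248
gripper_force: 108.4
```

```bash
python3 - <<'E'
from h import *
a=snap("scene","s4");b=snap("top","t4")
s=manip.sense();r=s["tool_rot"];p=np.array(s["tcp_pos"]);psi=2*np.arctan2(r[1],r[0]);print(s["t"],p,psi)
ux=np.array([np.cos(psi),np.sin(psi),0]);tip=p+.1065*ux;tip[2]=p[2]+.0215
for n,im in(("scene",a),("top",b)):
    u=proj(n,tip);v=proj(n,tip-.075*ux);print(n,u,v)
    x,y=(np.minimum(u,v)-15).astype(int);X,Y=(np.maximum(u,v)+15).astype(int)
    sub=im[y:Y,x:X];big=cv2.resize(sub,None,fx=4,fy=4,interpolation=cv2.INTER_CUBIC);hs=cv2.cvtColor(big,cv2.COLOR_BGR2HSV)
    m=((big.min(2)>110)&(hs[:,:,1]<50)).astype(np.uint8)
    for q in cv2.findContours(m,0,2)[0]:
        if cv2.contourArea(q)<300: continue
        P=np.array([ray(n,(c+.5)/4-.5+[x,y],tip[2]+.001)[:2] for c in q[:,0]],np.float32)*1000
        print(cv2.contourArea(q)/16,cv2.minAreaRect(P),cv2.boxPoints(cv2.minAreaRect(P)).round(1).tolist())
A=cv2.resize(a[210:410,240:440],(600,600));cv2.imwrite("pics/c5.png",A)
# cover remeasure in top
E
```

```text
7.5333 [ 0.48721842 -0.00996544  0.0812236 ] 1.2217356501586396
scene [338.70941791 291.79790886] [323.26172506 266.51414425]
top [193.03684719 193.03421891] [214.28317092 199.988885  ]
```

View pics/c5.png

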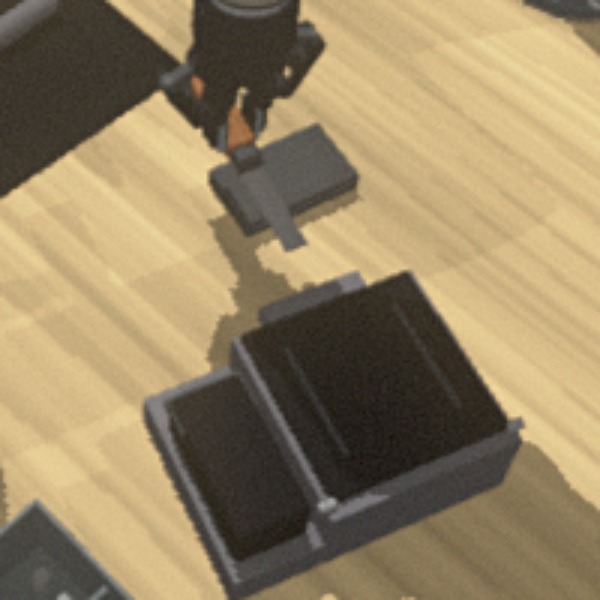

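The picture shows the blade held level, with its tip at crop (293,246), where I predicted it. It points at the charger's front, and the bit case below is untouched. Lowering to notch height and inserting.

Emit:
{"fn": "drive_tool", "kwargs": {
  "deltas": [
    [[0, -4, 20, 0], [0, -4, 34, 0], [0, -4, 38, 0], [0, -4, 38, 0], [0, -4, 38, 0]]
  ]
}}

```text
t: 7.95
tcp_pos: [0.4838, -0.0087, 0.0434]
tool_rot: [0.819, 0.574, -0.0, -0.0]
force: [0.3, 0.5, -2.4]
finger_gap: 0.252
gripper_force: 108.4
```

Emit:
{"fn": "drive_tool", "kwargs": {
  "deltas": [
    [[8, 0, 0, 0], [16, 0, 0, 0], [22, 0, 0, 0], [28, 0, 0, 0], [28, 0, 0, 0]]
  ]
}}

```text
t: 8.37
tcp_pos: [0.4939, 0.019, 0.0437]
tool_rot: [0.818, 0.575, 0.001, 0.0]
force: [0.3, 0.2, -2.0]
finger_gap: 0.25
gripper_force: 108.4
```

Emit:
{"fn": "drive_tool", "kwargs": {
  "deltas": [
    [[4, 0, 0, 0], [8, 0, 0, 0], [12, 0, 0, 0], [12, 0, 0, 0], [12, 0, 0, 0]]
  ]
}}

```text
t: 8.78
tcp_pos: [0.4972, 0.0292, 0.0433]
tool_rot: [0.819, 0.574, -0.0, -0.0]
force: [0.7, -0.6, -0.9]
finger_gap: 0.249
gripper_force: 108.4
```

Emit:
{"fn": "drive_tool", "kwargs": {
  "deltas": [
    [[4, 0, 0, 0], [8, 0, 0, 0], [12, 0, 0, 0], [12, 0, 0, 0], [12, 0, 0, 0]]
  ]
}}

```text
t: 9.2
tcp_pos: [0.5014, 0.0406, 0.0433]
tool_rot: [0.819, 0.574, 0.0, 0.0]
force: [0.0, 0.4, -1.3]
finger_gap: 0.251
gripper_force: 108.4
```

Emit:
{"fn": "drive_tool", "kwargs": {
  "deltas": [
    [[0, 0, -2, 0], [0, 0, -4, 0], [0, 0, -6, 0], [0, 0, -8, 0], [0, 0, -8, 0]]
  ]
}}

```text
t: 9.62
tcp_pos: [0.5011, 0.0404, 0.0515]
tool_rot: [0.819, 0.574, -0.0, -0.0]
force: [-0.8, 0.6, -4.7]
finger_gap: 0.251
gripper_force: 108.0
```

The blade bears on the cover with about 3 N. Levering up along the hinge arc.

Emit:
{"fn": "drive_tool", "kwargs": {
  "deltas": [
    [[0.5, 0, -5, 0], [1, 0, -10, 0], [2.5, 0, -19, 0], [2.5, 0, -19, 0], [2.5, 0, -19, 0]]
  ]
}}

```text
t: 10.03
tcp_pos: [0.5023, 0.0426, 0.0712]
tool_rot: [0.819, 0.574, 0.0, 0.0]
force: [-0.6, -0.1, -2.2]
finger_gap: 0.252
gripper_force: 108.4
```

Emit:
{"fn": "drive_tool", "kwargs": {
  "deltas": [
    [[3, 0, -12, 0], [7, 0, -24, 0], [12.5, 0, -35, 0], [19, 0, -45, 0], [19, 0, -45, 0]]
  ]
}}

```text
t: 10.45
tcp_pos: [0.5096, 0.0609, 0.1168]
tool_rot: [0.819, 0.574, 0.001, 0.001]
force: [0.7, -0.1, -3.0]
finger_gap: 0.246
gripper_force: 108.5
```

```bash
python3 - <<'E'
from h import *
a=snap("scene","s6")
A=cv2.resize(a[210:410,240:440],(600,600));cv2.imwrite("pics/c6.png",A)
E
```

```text
(no output)
```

View pics/c6.png

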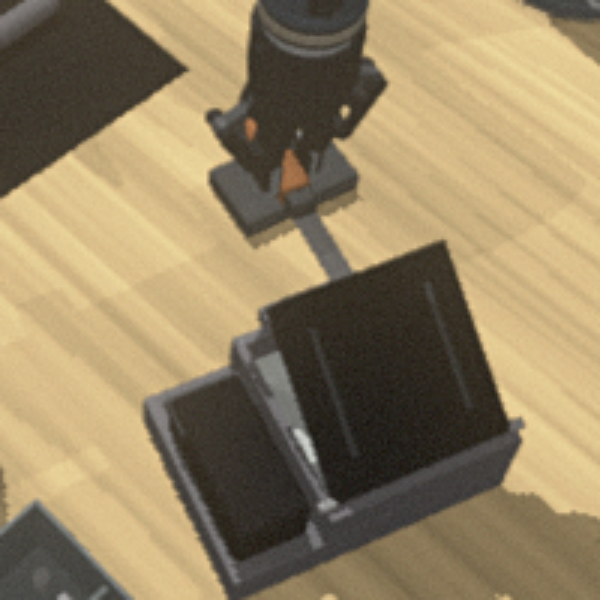

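The picture shows the cover raised to about 0.55 rad on the blade, with its front edge at crop (350,275). The gripper is clear and the case is in place. Continuing the arc past upright.

Emit:
{"fn": "drive_tool", "kwargs": {
  "deltas": [
    [[7.5, 0, -9.5, 0], [16, 0, -18.5, 0], [25, 0, -26.5, 0], [35, 0, -34, 0], [45.5, 0, -40, 0]]
  ]
}}

```text
t: 10.92
tcp_pos: [0.5235, 0.1032, 0.155]
tool_rot: [0.819, 0.574, -0.001, -0.0]
force: [-0.5, -2.0, -3.9]
finger_gap: 0.249
gripper_force: 108.2
```

Emit:
{"fn": "drive_tool", "kwargs": {
  "deltas": [
    [[11, 0, -5, 0], [23, 0, -9, 0], [35, 0, -11.5, 0], [47, 0, -13, 0], [59, 0, -13, 0]]
  ]
}}

```text
t: 11.33
tcp_pos: [0.5446, 0.16, 0.1685]
tool_rot: [0.819, 0.574, -0.0, 0.0]
force: [-1.2, -2.3, -2.9]
finger_gap: 0.253
gripper_force: 108.4
```

Emit:
{"fn": "drive_tool", "kwargs": {
  "deltas": [
    [[8, 0, 0, 0], [16, 0, 1, 0], [24, 0, 3, 0], [24, 0, 3, 0], [24, 0, 3, 0]]
  ]
}}

```text
t: 11.75
tcp_pos: [0.5532, 0.1823, 0.1653]
tool_rot: [0.819, 0.574, 0.001, -0.0]
force: [-0.3, -0.7, -1.1]
finger_gap: 0.25
gripper_force: 108.6
```

```bash
python3 - <<'E'
from h import *
a=snap("scene","s7");s=manip.sense();print(s["tcp_pos"],s["force"],s["q"])
# cover angle: black cover's free corners; try projecting expected for several angles and print for manual compare
O=np.array([.557,.195,0]);ux=np.array([.342,.94,0]);uy=np.array([-.94,.342,0]);H=O+.065*ux+[0,0,.07]
for th in(1.5,1.6,1.7,1.8,1.9):
    e=H+.138*(-np.cos(th)*ux+np.array([0,0,np.sin(th)])); print(th,proj("scene",e-.07*uy).round(1),proj("scene",e+.07*uy).round(1))
    
E
```

```text
[0.55310262 0.18193536 0.16545363] [-0.68524006  0.17721017 -1.43833599] [1.25392987e-01 5.18098842e-01 1.58418078e+00 1.19926650e-03
 1.03783003e+00 4.72964490e-01]
1.5 [355.1 341.8] [420.1 315. ]
1.6 [358.9 348.1] [424.3 320.8]
1.7 [362.7 354.9] [428.5 327.1]
1.8 [366.4 362.1] [432.5 333.8]
1.9 [369.9 369.6] [436.3 340.8]
```

The tip position implies the cover is at about 1.8 rad. Retracting and carrying the blade back to the mat.

Emit:
{"fn": "drive_tool", "kwargs": {
  "deltas": [
    [[-30, 0, 0, 0], [-70, 0, 0, 0], [-110, 0, 0, 0], [-150, 0, 0, 0], [-190, 16, 0, 0]]
  ]
}}

```text
t: 12.22
tcp_pos: [0.499, -0.0015, 0.1654]
tool_rot: [0.819, 0.574, -0.001, -0.002]
force: [-1.0, -0.1, -2.2]
finger_gap: 0.252
gripper_force: 108.6
```

Emit:
{"fn": "drive_tool", "kwargs": {
  "deltas": [
    [[-34, 17, 0, 0.12], [-67, 35, 15, 0.24], [-101, 52, 30, 0.36], [-134, 70, 45, 0.48], [-168, 87, 60, 0.6]]
  ]
}}

```text
t: 12.63
tcp_pos: [0.5279, -0.1915, 0.1054]
tool_rot: [0.953, 0.303, 0.001, 0.001]
force: [1.1, -0.9, -1.2]
finger_gap: 0.253
gripper_force: 108.6
```

Emit:
{"fn": "drive_tool", "kwargs": {
  "deltas": [
    [[0, 0, 0, 0.12], [0, 0, 0, 0.24], [0, 0, 10, 0.36], [0, 0, 20, 0.48], [0, 0, 30, 0.6]]
  ]
}}

```text
t: 13.05
tcp_pos: [0.5279, -0.1899, 0.0755]
tool_rot: [1.0, 0.007, 0.001, 0.0]
force: [-0.4, 0.3, -1.8]
finger_gap: 0.254
gripper_force: 108.6
```

```bash
python3 - <<'E'
from h import *
a=snap("scene","s8");b=snap("top","t8");s=manip.sense();r=s["tool_rot"];psi=2*np.arctan2(r[1],r[0]);print(s["t"],s["tcp_pos"],psi,s["finger_gap"])
d=np.array([.527,-.190])-s["tcp_pos"][:2];print(d@[np.cos(psi),np.sin(psi)],d@[np.sin(psi),-np.cos(psi)])
E
```

```text
13.15 [ 0.52646214 -0.18889766  0.07433334] 0.021622587263715104 0.25083024401958964
0.000513899092291749 0.0011137074756059095
```

Emit:
{"fn": "drive_tool", "kwargs": {
  "deltas": [
    [[0, 1, 30, 0.02], [0, 1, 60, 0.02], [0, 1, 80, 0.02], [0, 1, 88, 0.02], [0, 1, 88, 0.02]]
  ]
}}

```text
t: 13.57
tcp_pos: [0.5265, -0.1897, -0.0139]
tool_rot: [1.0, 0.002, -0.001, -0.001]
force: [-0.3, 0.4, -1.9]
finger_gap: 0.249
gripper_force: 108.7
```

Emit:
{"fn": "drive_tool", "kwargs": {
  "deltas": [
    [[0, 0, 1, 0], [0, 0, 2, 0], [0, 0, 3, 0], [0, 0, 4, 0], [0, 0, 4, 0]]
  ]
}}

```text
t: 13.98
tcp_pos: [0.5277, -0.1902, -0.0159]
tool_rot: [1.0, 0.002, 0.001, 0.0]
force: [0.3, 0.0, -2.1]
finger_gap: 0.249
gripper_force: 108.7
```

Emit:
{"fn": "drive_tool", "kwargs": {
  "deltas": [
    [[0, 0, 1, 0], [0, 0, 2, 0], [0, 0, 2, 0]]
  ]
}}

```text
t: 14.23
tcp_pos: [0.5274, -0.1901, -0.0183]
tool_rot: [1.0, 0.001, 0.0, 0.0]
force: [-0.3, 0.1, 2.3]
finger_gap: 0.248
gripper_force: 109.2
```

```bash
python3 - <<'E'
from h import *
s=manip.sense();print(s["tcp_pos"],s["force"])
E
```

```text
[ 0.52743311 -0.19006438 -0.01830424] [-0.2618121   0.10601447  2.29605159]
```

The blade is down. Releasing, raising and looking at the dial.

Emit:
{"fn": "drive_tool", "kwargs": {
  "deltas": [
    [[0, 0, 0, 0], [0, 0, 0, 0], [0, 0, 0, 0], [0, 0, 0, 0], [0, 0, 0, 0]]
  ],
  "jaw": 48,
  "force": 60
}}

```text
t: 14.65
tcp_pos: [0.5272, -0.19, -0.0187]
tool_rot: [1.0, 0.001, 0.0, 0.0]
force: [0.6, 0.2, -0.2]
finger_gap: 0.563
gripper_force: 0.0
```

Emit:
{"fn": "drive_tool", "kwargs": {
  "deltas": [
    [[0, 0, -15, 0], [0, 0, -45, 0], [0, 0, -85, 0], [0, 0, -125, 0], [0, 0, -160, 0]]
  ]
}}

```text
t: 15.07
tcp_pos: [0.5272, -0.1899, 0.1434]
tool_rot: [1.0, 0.001, 0.0, 0.0]
force: [-0.7, 0.4, -0.3]
finger_gap: 0.563
gripper_force: 0.0
```

```bash
python3 - <<'E'
from h import *
a=snap("scene","s9");b=snap("top","t9");s=manip.sense();print(s["tcp_pos"],s["tool_rot"])
D=np.array([.5543,.1875,0]);ux=np.array([.342,.94,0]);uy=np.array([-.94,.342,0])
# rectify dial plate: plane z=.062, 100mm window, x right=world x..., y up
def rect(n,im,z,W=400,S=.1):
    src=np.array([proj(n,D+[i*S/2,j*S/2,z]) for i,j in((-1,-1),(1,-1),(1,1),(-1,1))],np.float32)
    dst=np.array([[0,W],[W,W],[W,0],[0,0]],np.float32)
    return cv2.warpPerspective(im,cv2.getPerspectiveTransform(src,dst),(W,W),flags=cv2.INTER_CUBIC)
o=np.hstack([rect("scene",a,.051),rect("top",b,.051)])
o=np.vstack([o,cv2.resize(a[200:400,160:427],(800,600))[:0]])
full=cv2.resize(np.hstack([a[190:400,160:440],b[130:340,110:390]]),(800,300)) 
o=np.vstack([o[:, :],full[:200]])
cv2.imwrite("pics/c9.png",o[:600])
E
```

```text
[ 0.5312433  -0.19221956  0.14746317] [0.99997609 0.00152323 0.0057701  0.00349388]
```

View pics/c9.png

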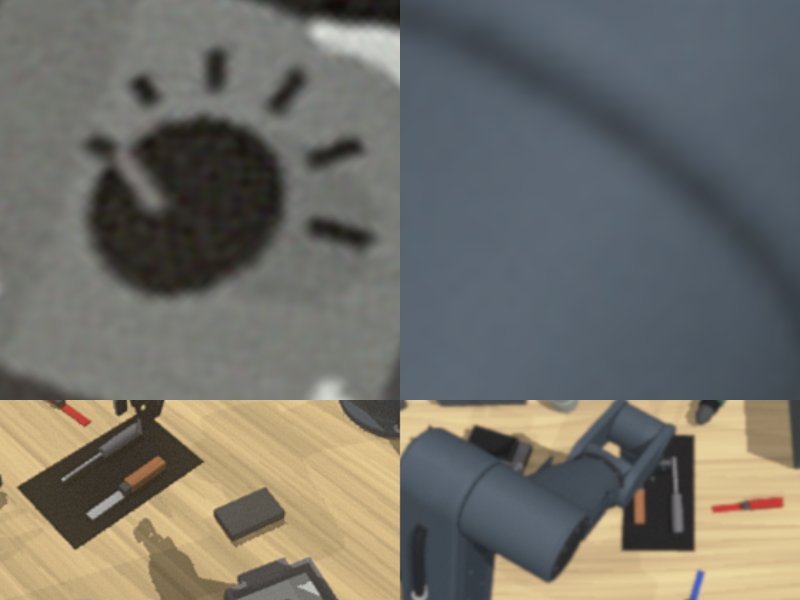

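The picture shows the blade flat on the mat and the bit case and screwdriver in place. In the rectified view, seen from above, there are six marks growing clockwise from (100,147). The fourth is at (287,90), and the pointer runs from (160,207) to (120,153), close to mark 1 or 2. Measuring the angles.

```bash
cat >> h.py <<'E'
def dial(a):
    D=np.array([.5543,.1875,0]);W=800;S=.1
    def rect(z):
        src=np.array([proj("scene",D+[i*S/2,j*S/2,z]) for i,j in((-1,-1),(1,-1),(1,1),(-1,1))],np.float32)
        return cv2.warpPerspective(a,cv2.getPerspectiveTransform(src,np.array([[0,W],[W,W],[W,0],[0,0]],np.float32)),(W,W),flags=cv2.INTER_CUBIC)
    mm=lambda p:((p[0]-W/2)/8*1.,(W/2-p[1])/8*1.)
    out=[]
    I=rect(.041);m=(I.max(2)<75).astype(np.uint8)
    for q in cv2.findContours(m,0,2)[0]:
        A=cv2.contourArea(q)
        if 300<A<6000:
            vx,vy,x,y=cv2.fitLine(q,2,0,.01,.01).ravel();out.append(("mark",A,np.round(mm((x,y)),1),round(np.degrees(np.arctan2(-vy,vx))%180,1)))
    I=rect(.062);m=(I.max(2)<75).astype(np.uint8)
    q=max((q for q in cv2.findContours(cv2.morphologyEx(m,cv2.MORPH_CLOSE,np.ones((45,45))),0,2)[0] if cv2.pointPolygonTest(q,(400,400),False)>0 or cv2.contourArea(q)<1e5),key=cv2.contourArea)
    M=cv2.minEnclosingCircle(q);out.append(("disk",np.round(mm(M[0]),1),M[1]/8))
    c=np.array(M[0]);yy,xx=np.mgrid[:W,:W];m2=((I.min(2)>85)&(np.hypot(xx-400,yy-400)<150)).astype(np.uint8)
    for q in cv2.findContours(m2,0,2)[0]:
        if cv2.contourArea(q)>300:
            vx,vy,x,y=cv2.fitLine(q,2,0,.01,.01).ravel();out.append(("ptr",cv2.contourArea(q),np.round(mm((x,y)),1),round(np.degrees(np.arctan2(-vy,vx))%180,1)))
    return out
E
python3 - <<'E'
from h import *
for o in dial(cv2.imread("pics/s9.png")):print(o)
E
```

```text
('mark', 389.5, array([ 46.6, -48.1], dtype=float32), np.float32(8.6))
('mark', 801.5, array([ 48.6, -40.4], dtype=float32), np.float32(79.1))
('mark', 4332.5, array([ 30.7, -11.2], dtype=float32), np.float32(165.1))
('mark', 3268.0, array([29.1,  9.4], dtype=float32), np.float32(18.9))
('mark', 1610.0, array([-29.9,  10.4], dtype=float32), np.float32(147.2))
('mark', 1740.5, array([-19.1,  25.2], dtype=float32), np.float32(125.6))
('mark', 2627.0, array([16.9, 24.9], dtype=float32), np.float32(54.3))
('mark', 2229.0, array([-1.4, 30.9], dtype=float32), np.float32(86.7))
('disk', array([0.6, 4.7]), 25.956069946289062)
('ptr', 3678.5, array([-8.9,  6.9], dtype=float32), np.float32(126.7))
```

Mark 4 lies at about 53.7° and the pointer at about 127°, so the dial must turn about 1.29 rad clockwise. Moving over the dial.

Emit:
{"fn": "drive_tool", "kwargs": {
  "deltas": [
    [[3, -38, 0, -0.06], [6, -76, 0, -0.12], [9, -114, 0, -0.18], [12, -152, 0, -0.24], [15, -190, 0, -0.3]]
  ],
  "jaw": 62,
  "force": 25
}}

```text
t: 15.58
tcp_pos: [0.5409, 0.0018, 0.1405]
tool_rot: [0.988, 0.152, -0.001, -0.0]
force: [0.9, 0.7, 0.6]
finger_gap: 0.724
gripper_force: 0.0
```

Emit:
{"fn": "drive_tool", "kwargs": {
  "deltas": [
    [[-8, -36, 0, -0.06], [-16, -72, 0, -0.12], [-24, -108, 0, -0.18], [-32, -144, 0, -0.24], [-42, -180, 0, -0.3]]
  ]
}}

```text
t: 16.0
tcp_pos: [0.4466, 0.1607, 0.1406]
tool_rot: [0.955, 0.298, -0.0, -0.0]
force: [-0.3, -0.2, 0.4]
finger_gap: 0.728
gripper_force: 0.0
```

```bash
python3 - <<'E'
from h import *
vision.snapshot("top");vision.snapshot("top")
s=manip.sense();r=s["tool_rot"];psi=2*np.arctan2(r[1],r[0]);print(s["t"],s["tcp_pos"],psi,s["q"])
d=np.array([.5538,.1865])-s["tcp_pos"][:2];print(d@[np.cos(psi),np.sin(psi)],d@[np.sin(psi),-np.cos(psi)])
E
```

```text
16.1 [0.44232339 0.16274719 0.14025631] 0.6094602025669026 [1.14009990e-01 4.28152928e-01 1.87235134e+00 1.53168400e-03
 8.47479132e-01 1.07432866e+00]
0.10500273838574423 0.04433570715626517
```

Emit:
{"fn": "drive_tool", "kwargs": {
  "deltas": [
    [[30, 12, 0, 0], [60, 25, 0, 0], [85, 36, 0, 0], [105, 44, 20, 0], [105, 44, 40, 0]]
  ]
}}

```text
t: 16.52
tcp_pos: [0.5669, 0.1828, 0.1017]
tool_rot: [0.955, 0.296, 0.005, 0.001]
force: [0.8, -0.5, -0.6]
finger_gap: 0.727
gripper_force: 0.0
```

Emit:
{"fn": "drive_tool", "kwargs": {
  "deltas": [
    [[0, 0, 15, 0], [0, 0, 30, 0], [0, 0, 45, 0], [0, 0, 45, 0], [0, 0, 45, 0]]
  ]
}}

```text
t: 16.93
tcp_pos: [0.5586, 0.1819, 0.055]
tool_rot: [0.955, 0.296, -0.001, -0.0]
force: [0.3, -0.7, -0.3]
finger_gap: 0.727
gripper_force: 0.0
```

```bash
python3 - <<'E'
from h import *
s=manip.sense();r=s["tool_rot"];psi=2*np.arctan2(r[1],r[0]);print(s["t"],s["tcp_pos"],psi,s["force"])
d=np.array([.5538,.1865])-s["tcp_pos"][:2];print(d@[np.cos(psi),np.sin(psi)],d@[np.sin(psi),-np.cos(psi)])
E
```

```text
16.9333 [0.55864647 0.1819237  0.05499001] 0.6019157423862571 [ 0.26087973 -0.65977364 -0.31940238]
-0.001403509005832459 -0.006516211396866787
```

Emit:
{"fn": "drive_tool", "kwargs": {
  "deltas": [
    [[-1.4, -6.5, 0, 0], [-1.4, -6.5, 12, 0], [-1.4, -6.5, 24, 0], [-1.4, -6.5, 34, 0], [-1.4, -6.5, 34, 0]]
  ]
}}

```text
t: 17.35
tcp_pos: [0.5527, 0.187, 0.02]
tool_rot: [0.955, 0.297, -0.002, -0.0]
force: [0.5, -0.4, -1.2]
finger_gap: 0.724
gripper_force: 0.0
```

Emit:
{"fn": "drive_tool", "kwargs": {
  "deltas": [
    [[0, 0, 0, 0], [0, 0, 0, 0], [0, 0, 0, 0], [0, 0, 0, 0], [0, 0, 0, 0]]
  ],
  "jaw": 30
}}

```text
t: 17.77
tcp_pos: [0.5537, 0.1881, 0.0224]
tool_rot: [0.955, 0.297, -0.0, -0.001]
force: [-2.5, 4.7, 0.1]
finger_gap: 0.451
gripper_force: 25.8
```

Emit:
{"fn": "drive_tool", "kwargs": {
  "deltas": [
    [[0, -1, 0, 0.1], [0, -1, 0, 0.2], [0, -1, 0, 0.3], [0, -1, 0, 0.4], [0, -1, 0, 0.5]]
  ]
}}

```text
t: 18.18
tcp_pos: [0.5544, 0.1864, 0.0225]
tool_rot: [0.999, 0.05, 0.0, 0.001]
force: [-0.4, -5.5, -1.8]
finger_gap: 0.454
gripper_force: 25.8
```

Emit:
{"fn": "drive_tool", "kwargs": {
  "deltas": [
    [[0, 0, 0, 0.1], [0, 0, 0, 0.2], [0, 0, 0, 0.3], [0, 0, 0, 0.4], [0, 0, 0, 0.5]]
  ]
}}

```text
t: 18.6
tcp_pos: [0.5541, 0.1845, 0.0224]
tool_rot: [0.98, -0.198, 0.0, 0.003]
force: [-1.5, -9.8, -0.1]
finger_gap: 0.452
gripper_force: 26.0
```

Emit:
{"fn": "drive_tool", "kwargs": {
  "deltas": [
    [[0, 0, 0, 0.1], [0, 0, 0, 0.2], [0, 0, 0, 0.29], [0, 0, 0, 0.29], [0, 0, 0, 0.29]]
  ]
}}

```text
t: 19.02
tcp_pos: [0.5535, 0.1835, 0.0224]
tool_rot: [0.942, -0.336, 0.0, 0.003]
force: [-1.5, -12.8, 1.1]
finger_gap: 0.456
gripper_force: 26.1
```

Emit:
{"fn": "drive_tool", "kwargs": {
  "deltas": [
    [[0, 0, 0, 0], [0, 0, 0, 0], [0, 0, 0, 0], [0, 0, 0, 0]]
  ],
  "jaw": 62
}}

```text
t: 19.35
tcp_pos: [0.5546, 0.1883, 0.0227]
tool_rot: [0.942, -0.337, 0.001, -0.0]
force: [1.0, 0.1, 0.4]
finger_gap: 0.722
gripper_force: 0.0
```

Emit:
{"fn": "drive_tool", "kwargs": {
  "deltas": [
    [[0, 0, -20, 0], [0, 0, -50, 0], [0, 0, -80, 0], [0, 0, -115, 0], [0, 0, -150, 0]]
  ]
}}

```text
t: 19.77
tcp_pos: [0.5535, 0.1884, 0.1736]
tool_rot: [0.942, -0.337, -0.0, 0.0]
force: [0.7, -0.5, -0.1]
finger_gap: 0.727
gripper_force: 0.0
```

```bash
python3 - <<'E'
from h import *
s=manip.sense();r=s["tool_rot"];psi=2*np.arctan2(r[1],r[0]);print(s["t"],s["tcp_pos"],psi,s["q"])
d=np.array([.44,-.05])-s["tcp_pos"][:2];print(d@[np.cos(psi),np.sin(psi)],d@[np.sin(psi),-np.cos(psi)])
E
```

```text
19.7667 [0.55352062 0.18835508 0.17361711] -0.6864412049855387 [ 1.37037906e-01  5.11604246e-01  1.56848074e+00 -9.53125944e-05
  1.06202970e+00  2.39432189e+00]
0.06325777067675915 0.25631724859092453
```

Emit:
{"fn": "drive_tool", "kwargs": {
  "deltas": [
    [[9, 37, 0, 0], [18, 74, 0, 0], [27, 111, 0, 0], [36, 148, 0, 0], [45, 185, 0, 0]]
  ]
}}

```text
t: 20.18
tcp_pos: [0.4708, 0.0156, 0.1728]
tool_rot: [0.942, -0.336, 0.001, -0.0]
force: [0.1, -1.1, 0.1]
finger_gap: 0.728
gripper_force: 0.0
```

Emit:
{"fn": "drive_tool", "kwargs": {
  "deltas": [
    [[9, 35, 0, 0], [18, 70, 0, 0], [18, 70, 0, 0]]
  ]
}}

```text
t: 20.43
tcp_pos: [0.439, -0.0533, 0.1725]
tool_rot: [0.941, -0.339, -0.0, 0.001]
force: [-0.7, -0.1, 0.5]
finger_gap: 0.723
gripper_force: 0.0
```

```bash
python3 - <<'E'
from h import *
a=snap("scene","s12");b=snap("top","t12")
for o in dial(a):print(o)
s=manip.sense();print(s["t"],s["tcp_pos"])
# cover angle: compare scene hue; blade & case checks
c=cv2.imread("pics/s9.png");
for nm,x,y,w,h in(("mat",175,195,130,100),("case",305,248,60,45),("cover",330,300,110,90)):
    for ref in("s0","s9"):
        r=cv2.imread(f"pics/{ref}.png");d=np.abs(r[y:y+h,x:x+w].astype(int)-a[y:y+h,x:x+w]).max(2)>50;print(nm,ref,d.sum())
E
```

```text
('mark', 2777.0, array([ 29.5, -10.5], dtype=float32), np.float32(166.1))
('mark', 2968.0, array([28.9,  9.4], dtype=float32), np.float32(20.7))
('mark', 1702.5, array([-19. ,  25.3], dtype=float32), np.float32(128.1))
('mark', 2754.0, array([16.7, 24.8], dtype=float32), np.float32(56.8))
('mark', 2248.0, array([-1.2, 30.4], dtype=float32), np.float32(88.4))
('disk', array([0.8, 4.9]), 26.121320724487305)
('ptr', 3824.0, array([4.2, 7.4], dtype=float32), np.float32(49.7))
20.5333 [ 0.44093705 -0.04998771  0.17264647]
mat s0 197
mat s9 485
case s0 185
case s9 50
cover s0 5385
cover s9 1062
```

The dial is within about 0.07 rad of mark 4. Checking the cover angle numerically.

```bash
python3 - <<'E'
from h import *
O=np.array([.557,.195,0]);ux=np.array([.342,.94,0]);uy=np.array([-.94,.342,0]);H=O+.065*ux+[0,0,.07]
for f in("s9","s12"):
    a=cv2.imread(f"pics/{f}.png");x,y=320,290;m=(a[y:415,x:460].max(2)<60).astype(np.uint8);m=cv2.morphologyEx(m,cv2.MORPH_OPEN,np.ones((3,3)))
    for q in sorted(cv2.findContours(m,0,2)[0],key=cv2.contourArea)[-2:]:
        print(f,cv2.contourArea(q),(cv2.approxPolyDP(q,3,True)[:,0]+[x,y]).tolist())
for th in(1.4,1.55,1.7,1.8,1.9):
    r=lambda d,k,o:proj("scene",H+k*uy+d*(-np.cos(th)*ux+[0,0,np.sin(th)])+o*(np.sin(th)*ux+[0,0,np.cos(th)])).round(0).tolist()
    print(th,"free",r(.138,-.07,.006),r(.138,.07,.006),"hinge",r(0,-.07,.006),r(0,.07,.006))
E
```

```text
s9 509.0 [[427, 341], [370, 364], [352, 380], [410, 355]]
s9 786.0 [[320, 338], [322, 396], [341, 387], [343, 379]]
s12 524.5 [[427, 341], [371, 363], [352, 380], [412, 354]]
s12 769.0 [[320, 340], [321, 396], [340, 388], [343, 378]]
1.4 free [353.0, 338.0] [418.0, 312.0] hinge [351.0, 382.0] [411.0, 356.0]
1.55 free [359.0, 348.0] [424.0, 320.0] hinge [351.0, 382.0] [411.0, 356.0]
1.7 free [364.0, 358.0] [430.0, 330.0] hinge [351.0, 382.0] [410.0, 357.0]
1.8 free [368.0, 365.0] [434.0, 337.0] hinge [351.0, 383.0] [410.0, 357.0]
1.9 free [371.0, 373.0] [438.0, 344.0] hinge [351.0, 383.0] [410.0, 357.0]
```

The cover's free edge matches about 1.8 rad and hasn't moved. Handing in.

```bash
python3 -c "
from h import *
print(manip.sign_off())"
```

```text
the job is handed in; nothing more can be done
None
```

I handed the job in, but `sign_off()` returned no verdict; by my last measurements the blade had levered the cover open to about 1.8 rad, the dial was within about 0.07 rad of the fourth mark, the blade lay flat on the mat, and I saw no shift of the screwdriver or bit case.

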